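# Assemble a finned cooler in its cradle

### The arm

A 7-joint arm with a two-finger parallel gripper is mounted at the origin on the work surface. World frame = base frame: x ahead of the robot, y to its left, z up, the work surface at z = 0. Lengths are in m, angles in rad, forces in N, time in s.
With the tool pointing down it reaches from about 0.4 to 0.875 m from the base axis. Payload 19.3 kg.
Tool frame: the origin (TCP) lies at the very end of the fingers, on their centre line; the grasp point (between the pads) lies 19 mm behind it; z points along the fingers, y is the line along which they close (so a half turn about z gives the same grasp; the last joint's range is limited). The gripper opens to 85 mm and grips with 20 to 120 N. Pads are 22 mm wide; open, the fingers measure 114 mm over their backs; the gripper's body (76 mm by 85 mm) begins 54 mm behind the grasp point. The pads swing forward as they close: fully open they stand 13 mm farther back than shut.
Start: joints at [1.275, 0.521, -0.036, 1.599, 0.021, 1.021, -0.113], TCP at [0.14, -0.609, 0.231] pointing down, gripper open.
Joint ranges: [-2.91, 2.91], [-0.3, 2.13], [-1.5, 1.42], [0.17, 2.43], [-1.26, 4.41], [0.16, 1.93], [-2.52, 2.52]. Speed limits (rad/s): [1.89, 1.89, 2.39, 2.39, 3.01, 3.01, 3.01].

### API

Orientations are given as a rotation vector (axis times angle).
In Python, from rig import state, read_camera, camera_info, sign_off gives the robot as it stands. The module is installed in compiled form; this text tells all that it offers.
- The arm moves only by the tool carry_out, never from a script. Its arguments are lists of equal length, an entry for each row: "offset": the shift along the tool's x, y, z in m, a list of three; "turn": the turn about the tool's z in rad. In form: {"offset": [[dx, dy, dz], ...], "turn": [turn, ...]}. A call has 1 to 8 rows; each row is the pose to reach, as a shift and turn from the pose commanded when the call began, along the tool's axes at that moment; what a row does not reach only later rows make up. A row lasts 1/10 s, in which the tool goes at most 50 mm and 8.59 degrees, less where a joint would pass 70% of its speed; a pose out of reach is approached as far as the arm can. A call with a gripper value outside its range is refused whole. "gripper" is the finger opening in m, from 0 to 0.0854, set as the call begins (left out, the last holds). The fingers move at their own pace and stop on an object; "squeeze" is the grip in N (left out, the last holds). Time passes only in rows, so rows that repeat a pose let the fingers close. It gives the time, the measured TCP pose, the force, the opening and the grip force at its end, in the units of the state.
- state(): the state, without advancing time (a new reading comes with each control period).
- read_camera(name): name is "side" or "top"; returns (picture, depth): 480x640x3 uint8, red, green, blue; 480x640 float32, m along the optical axis (not along the pixel's ray), 0 where there is no reading.
- camera_info(name): a dict with "mtx" (3x3 intrinsics, pixels), "D" ([k1, k2, p1, p2, k3] as OpenCV has them; the pictures are not rectified), "extrinsics" (4x4, takes a point from camera to world coordinates). Camera axes: x right, y down, z forward; pixel columns grow to the right and rows downward; lengths in m; the calibration is good to about 2 mm. A picture is of the moment at which its call begins. camera_info takes no time and is no camera call.
- sign_off(): hands the job in; it is judged then, once.
The state is a dict: "t": time; "joint_positions": joint angles; "qvel": joint speeds; "tau": joint torques, N m; "tool_pos": TCP position; "tool_rot": TCP orientation; "force": force on the tool from outside, world axes, zero at the start; "moment": the same for the moment, N m; "grip_width": finger opening in m; "grasp_force": force on a finger pad.
Only numpy, scipy, OpenCV 4.12 (cv2) and the standard library are available. Lean on these libraries where they do the work, as an engineer would, in place of code of your own. Each camera call takes 0.05 s, during which the arm holds its last target. There are 200 camera calls.

### The job

Slide the finned base along the bench, without lifting it, fully home against the back stop of the low U-shaped cradle. Then pick up the finned cover and lower it onto the base without dropping it, so that its fins go down between the base's fins and it lies flat, centred, its ends even with the ends of the base; let go of it, and only then swing the retaining bar fully shut across the top. Leave the phone, the screwdriver and the cup where they are.

Things in the scene. Friction and masses are not known exactly. Their poses are not given: they have to be found in the camera images.
- cradle: Low frame of slick grey plastic (friction 0.12) fixed to the bench. Origin: on the bench, centre of the base's footprint when home (base axes then match, or half a turn). z up; base slides in towards -y. Side rails along y, inner faces x = +-53.5 mm (3.5 mm clearance each side), 12 mm tall, 10 thick, y = -63 to 65. Back stop: inner face y = -60, 12 tall. The bar's post stands outside the +x rail.
- cradle_mouth (a point): Middle of the cradle's open mouth, on the bench, 106 mm from the cradle's origin along its +y. Flared guides, 12 mm tall, splay outward at 0.45 rad from the rail ends to here, where the opening is about 140 mm wide.
- finned_base: Lower cooler half, loose aluminium, 0.62 kg, starts outside the mouth within 0.15 rad of the cradle's direction. Plate 100 (x) by 120 (y) by 12 mm, corners rounded 10 mm; six upright fins along y, full length, 4 mm thick, 30 tall (tops z = 42), pitch 16, at x = +-8, +-24, +-40. Origin: centre of underside; z up. Push it low on its +y end.
- finned_cover: Upper cooler half, loose aluminium, 0.42 kg, starts standing on its fin tips. Origin: centre, at fin-tip level; z up. Five fins down, along y, 120 mm long, 4 thick, z = 0 to 25, at x = 0, +-16, +-32; plate 92 (x) by 120 (y), z = 25 to 33. Same after half a turn. Seated, the plate rests on the base's fin tops: origin 17 mm above the base's, x and y in line.
- cover_grip (a point): Centre of the top of the cover's grip block: 22 mm wide (cover x), 50 mm long (cover y), 30 mm tall, standing on the middle of the plate, z = 33 to 63 mm in the cover's frame. On the seated cover the plate's top is 50 mm and the block's top 80 mm above the bench.
- bar (a joint): Angle (rad) of the retaining bar about its upright pivot. 0 = shut, at its stop, across the cover along the cradle's -x; grows as it opens. At angle q it points along (-cos q, sin q) in the cradle's x, y. Starts open at 1.6 to 2.0; limit 2.2. Stays where it is left; about 1 N at the knob moves it.
- bar_pivot (a point): Pivot of the bar, on its upright axis, at cradle x = 85, y = 42, z = 57 mm. The bar is dark steel, 124 mm long, 16 mm wide, z = 52 to 62 mm, so it passes 2 mm over the plate of a seated cover, beside the grip block.
- bar_knob (a point): Middle of the upright black round knob near the bar's free end: 18 mm in diameter, z = 62 to 96 mm above the bench, 113 mm from the pivot. This point is at z = 80 mm. It moves with the bar.
- phone: Bystander: black slab phone, 74 by 150 by 8 mm, lying flat. Origin: centre of the underside. Leave alone.
- screwdriver: Bystander: screwdriver with orange handle lying on the bench. Leave alone.
- cup: Bystander: black cup, 72 mm across, 60 mm tall. Origin: centre of the underside. Leave alone.
There are look-alikes about, which are no part of the job. What is shaped like the finned_cover but orange or yellow is not meant.

How it is judged:
On the way, in this order (a step that is already met when the one before it is completed fails the run):
1. the base is home in the cradle (y of finned_base in the frame of cradle between -0.006 and 0.007 m and x of finned_base in the frame of cradle between -0.006 and 0.006 m and angle between the y axis of finned_base and the y axis of cradle, either way round below 0.08 rad and height (world z) of finned_base below 0.006 m), for 0.2 s.
2. the cover is seated with its fins between the base's fins, and released, the bar still open (all of step 1 and x of finned_cover in the frame of finned_base between -0.007 and 0.007 m and y of finned_cover in the frame of finned_base between -0.012 and 0.012 m and z of finned_cover in the frame of finned_base between 0.012 and 0.0205 m and angle between the z axis of finned_cover and the z axis of finned_base, either way round below 0.06 rad and contact force between finned_cover and the fingers below 0.1 N and value of joint bar above 0.8 rad), for 0.2 s.
3. the bar is shut over the cover (value of joint bar below 0.12 rad), for 0.2 s.
At the end, for the whole second after the job is handed in: Base flat and home in the cradle (7 mm along, 6 mm across, 0.08 rad); cover interlaced with it, flat (0.06 rad), origin 12 to 20.5 mm above the base's, within 7 mm across and 12 mm along the fins, released; both at rest; bar within 0.12 rad of shut (all of step 1 and x of finned_cover in the frame of finned_base between -0.007 and 0.007 m and y of finned_cover in the frame of finned_base between -0.012 and 0.012 m and z of finned_cover in the frame of finned_base between 0.012 and 0.0205 m and angle between the z axis of finned_cover and the z axis of finned_base, either way round below 0.06 rad and contact force between finned_cover and the fingers below 0.1 N and linear speed of each of finned_cover, finned_base below 0.02 m/s and value of joint bar below 0.12 rad); the robot touches nothing.
It fails at once if the base is lifted off the bench (20 mm) (height (world z) of finned_base above 0.02 m).
It fails at once if the cover is dropped or thrown (moves faster than 0.4 m/s while the fingers do not hold it) (contact force between finned_cover and the fingers below 0.1 N and linear speed of finned_cover above 0.4 m/s).
It fails at once if a bystander (phone, screwdriver, cup) is moved by more than 30 mm (distance of any of phone, screwdriver, cup from where it was at the start of the episode above 0.03 m).
It also fails if it takes over 72 s, if anything falls off the work surface, if the arm or the gripper's body presses on something with over 40 N, if the wrist force passes 120 N, or if a joint passes its speed limit or range.

## Working session

There is one attempt and no reset: what is moved stays moved. The work goes in short steps, Python scripts to look and compute and a tool call to move; the robot and the scene stay as the last step left them, time stands still between calls to the robot, and variables do not carry over. Pictures are saved under pics/ and viewed, at most 10 in all, crops included, and the job is handed in when it is done.

Besides the shell and the picture viewer there is one more tool, called after "Emit:" in YAML: its name, and indented under it one key for each argument. carry_out: Moves the arm, as the interface text tells. Its arguments: {"type":"object","properties":{"offset":{"type":"array","items":{"type":"array","items":{"type":"number"}}},"turn":{"type":"array","items":{"type":"number"}},"gripper":{"type":"number"},"squeeze":{"type":"number"}},"required":["offset","turn"]}

```bash
mkdir -p pics
python3 - <<'E'
from rig import *
import cv2,numpy as np
s=state();print({k:np.round(v,3).tolist() for k,v in s.items()})
for n in("top","side"):
    p,d=read_camera(n);cv2.imwrite(f"pics/{n}0.png",p[...,::-1]);np.save(f"{n}0.npy",d)
    c=camera_info(n);print(n,np.round(c["mtx"],1).tolist(),np.round(c["D"],3),np.round(c["extrinsics"],4).tolist())
E
```

```text
{'t': 0.0, 'joint_positions': [1.275, 0.522, -0.036, 1.6, 0.021, 1.021, -0.113], 'qvel': [0.001, -0.001, 0.0, 0.0, -0.001, -0.0, -0.0], 'tau': [0.0, -92.711, 1.98, -36.992, 0.018, 0.008, 0.0], 'tool_pos': [0.14, -0.609, 0.231], 'tool_rot': [-3.12, -0.354, 0.0], 'force': [-0.515, 0.113, -0.256], 'moment': [-0.012, -0.015, -0.013], 'grasp_force': 0.0, 'grip_width': 0.085}
top [[579.4, 0.0, 329.2], [0.0, 579.4, 232.7], [0.0, 0.0, 1.0]] [-0.128  0.     0.     0.     0.   ] [[-0.0188, -0.9974, 0.0697, 0.4854], [-0.9998, 0.0195, 0.0093, 0.0862], [-0.0107, -0.0696, -0.9975, 1.5938], [0.0, 0.0, 0.0, 1.0]]
side [[602.4, 0.0, 311.4], [0.0, 602.4, 237.2], [0.0, 0.0, 1.0]] [-0.07  0.    0.    0.    0.  ] [[-0.7048, -0.4633, 0.5371, -0.0972], [-0.7094, 0.4569, -0.5367, 0.786], [0.0032, -0.7593, -0.6507, 0.9016], [0.0, 0.0, 0.0, 1.0]]
```

View pics/top0.png

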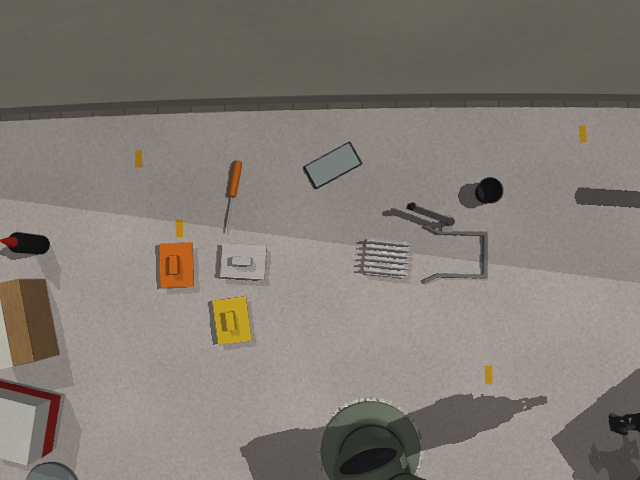

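View pics/side0.png

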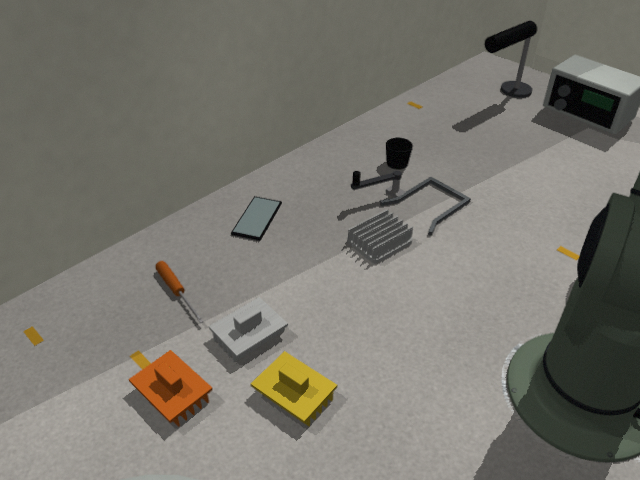

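The top view shows three cover-shaped things: orange (177,265), yellow (231,320) and aluminium grey (243,262). Only the grey one fits, because the description rules out orange and yellow. The base is at (383,258), the cradle at (460,255) with its mouth to the left, and the bar knob at (410,206). I'll confirm with an enlarged crop.

```bash
cat > h.py <<'E'
from rig import *
import cv2,numpy as np
def ray(n,px,z):
    c=camera_info(n);E=c["extrinsics"];K=np.array(c["mtx"]);D=np.array(c["D"])
    u=cv2.undistortPoints(np.float64(px).reshape(-1,1,2),K,D).reshape(-1,2)
    E=np.array(E);d=np.c_[u,np.ones(len(u))]@E[:3,:3].T;o=E[:3,3]
    return o+d*((z-o[2])/d[:,2])[:,None]
def cloud(n,d):
    v,u=np.nonzero(d>0);c=camera_info(n);E=np.array(c["extrinsics"])
    q=cv2.undistortPoints(np.float64(np.c_[u,v]).reshape(-1,1,2),np.array(c["mtx"]),np.array(c["D"])).reshape(-1,2)
    P=np.c_[q,np.ones(len(q))]*d[v,u][:,None]
    return P@E[:3,:3].T+E[:3,3],np.c_[u,v]
E
python3 - <<'E'
from h import *
p=cv2.imread("pics/top0.png")
cv2.imwrite("pics/crop0.png",cv2.resize(p[190:350,200:500],None,fx=2.6,fy=2.6,interpolation=cv2.INTER_CUBIC))
d=np.load("top0.npy");P,uv=cloud("top",d)
def rect(box,lo,hi,name):
    m=(uv[:,0]>box[0])&(uv[:,0]<box[2])&(uv[:,1]>box[1])&(uv[:,1]<box[3])&(P[:,2]>lo)&(P[:,2]<hi)
    q=P[m]; r=cv2.minAreaRect(np.float32(q[:,:2]*1000)); print(name,m.sum(),np.round(r[0],1),np.round(r[1],1),round(r[2],1),"zmed",np.round(np.median(q[:,2]),4))
rect((350,225,416,290),.030,.055,"basefins")
rect((350,225,416,290),.006,.055,"base")
rect((212,238,272,285),.022,.045,"coverplate")
rect((212,238,272,285),.05,.075,"block")
rect((476,228,492,282),.006,.02,"backstop")
rect((440,228,476,240),.006,.02,"rail+x")
rect((440,268,476,282),.006,.02,"rail-x")
rect((400,198,425,215),.07,.11,"knob")
rect((400,198,460,228),.045,.068,"bar")
b=P[(uv[:,0]>280)&(uv[:,0]<350)&(uv[:,1]>240)&(uv[:,1]<300)];print("bench z",np.median(b[:,2]),b[:,2].std())
E
```

```text
basefins 429 [525.7 -54.8] [121.6  84.2] 82.9 zmed 0.0399
base 1622 [526.7 -42.9] [172. 173.] 86.9 zmed 0.0135
coverplate 1358 [523.  336.3] [123.   92.5] 85.8 zmed 0.0324
block 161 [523.  335.8] [50.7 21.8] 85.5 zmed 0.0624
backstop 278 [ 528.  -321.9] [ 39.1 140.4] 88.0 zmed 0.011
rail+x 147 [ 588.7 -252.9] [95.2 22. ] 88.9 zmed 0.0119
rail-x 130 [ 473.8 -248.7] [27.2 92.9] 6.6 zmed 0.0116
knob 42 [ 658.6 -117.4] [17.1 14.8] 5.2 zmed 0.0932
bar 285 [ 639.6 -170.3] [133.1  21. ] 67.5 zmed 0.0618
bench z -0.0005509965547725315 0.00360632022194864
```

View pics/crop0.png

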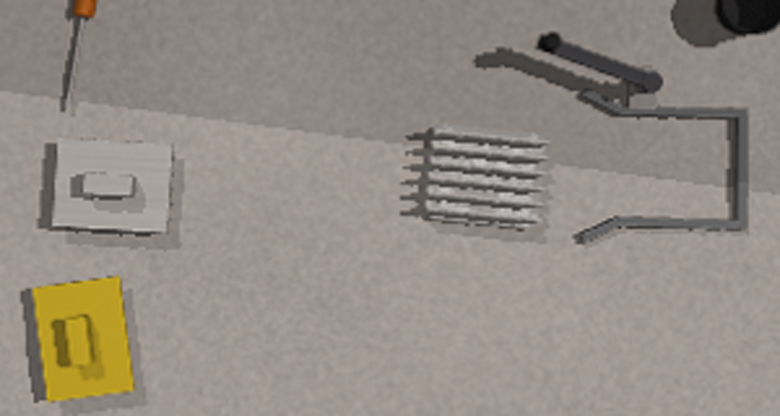

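The crop confirms it: the grey aluminium cover is at crop (110,187), with its grip block at (107,184). The sizes measured there (123×92, block 51×22, heights 32 and 62 mm) match. Next I'll fit the cradle frame and plan the pushing approach.

```bash
cat >> h.py <<'E'
from scipy.spatial.transform import Rotation as R
def plan(p,psi_deg,quiet=False):
    "offset/turn in the tool's axes to world p (mm) and yaw psi (deg) of tool x axis"
    s=state();T=R.from_rotvec(s["tool_rot"]).as_matrix();x=T[:,0]
    psi=np.degrees(np.arctan2(x[1],x[0]))
    o=T.T@(np.array(p)/1000-s["tool_pos"]); t=-np.radians((psi_deg-psi+180)%360-180)
    print("t",round(s["t"],2),"pos",np.round(np.array(s["tool_pos"])*1000,1),"psi",round(psi,2),"tilt",np.round(T[:,2],3),"-> offset",np.round(o,4),"turn",round(t,4))
E
python3 - <<'E'
from h import *
d=np.load("top0.npy");P,uv=cloud("top",d)
def sel(x0,x1,y0,y1,z0=.007,z1=.018):
    return P[(P[:,0]>x0)&(P[:,0]<x1)&(P[:,1]>y0)&(P[:,1]<y1)&(P[:,2]>z0)&(P[:,2]<z1)]*1000
a=sel(.575,.602,-.31,-.205);b=sel(.460,.485,-.31,-.205);c=sel(.49,.57,-.345,-.30)
for n,q,ax in(("rail+",a,1),("rail-",b,1),("stop",c,0)):
    o=1-ax;f=np.polyfit(q[:,ax],q[:,o],1);r=q[:,o]-np.polyval(f,q[:,ax])
    print(n,len(q),np.round(f,4),"at mid",np.round(np.polyval(f,-262 if ax==1 else 530),1),"range",np.round(np.percentile(r,[2,98]),1))
k=sel(.60,.70,-.25,-.10,.07,.11);print("knob",k.mean(0),len(k))
print("flare tips",sel(.44,.48,-.18,-.1)[:,:].max(0),sel(.58,.63,-.18,-.10)[:,:].max(0))
plan((530,40,200),90)
E
```

```text
rail+ 138 [7.360000e-02 6.099076e+02] at mid 590.6 range [-5.9  7. ]
rail- 117 [3.030000e-02 4.796197e+02] at mid 471.7 range [-4.6  4.2]
stop 133 [-1.930000e-02 -3.151672e+02] at mid -325.4 range [-7.4 13.7]
knob [ 657.10862531 -118.84972329   90.00046881] 44
flare tips [ 478.7997669  -100.78398492   15.04772039] [ 626.32199721 -101.92446872   16.84208763]
t 0.1 pos [ 139.8 -608.9  230.8] psi 12.94 tilt [-0.     0.001 -1.   ] -> offset [ 0.5255 -0.545   0.0313] turn -1.345
```

Emit:
carry_out:
  offset:
    - [0.315,-0.121,0]
    - [0.315,-0.121,0]
    - [0.315,-0.121,0]
    - [0.315,-0.121,0]
    - [0.315,-0.121,0]
    - [0.315,-0.121,0]
    - [0.53,-0.54,0.05]
    - [0.53,-0.54,0.05]
  turn: [-0.15,-0.3,-0.45,-0.6,-0.75,-0.9,-1.0,-1.1]
  gripper: 0.056

```text
t: 0.9
tool_pos: [0.4188, -0.3445, 0.2208]
tool_rot: [-2.471, -1.939, -0.0]
force: [0.6, 0.5, -0.2]
grip_width: 0.0559
grasp_force: 0.0
```

```bash
python3 -c "
from h import *
plan((537.5,39.5,100),82.9);print(state()['joint_positions'],state()['grip_width'])"
```

```text
t 0.9 pos [ 418.8 -344.5  220.8] psi 76.22 tilt [-0.     0.001 -1.   ] -> offset [0.4012 0.0239 0.121 ] turn -0.1165
[ 0.86695477  0.42381863 -0.38320101  1.81601139  0.19127519  0.93846318
  0.16037752] 0.05592190003658284
```

Emit:
carry_out:
  offset:
    - [0.4,0.024,0.05]
    - [0.4,0.024,0.05]
    - [0.4,0.024,0.05]
    - [0.4,0.024,0.05]
    - [0.4,0.024,0.08]
    - [0.4,0.024,0.1]
    - [0.4,0.024,0.12]
    - [0.4,0.024,0.12]
  turn: [-0.02,-0.04,-0.06,-0.08,-0.1,-0.116,-0.116,-0.116]

```text
t: 1.7
tool_pos: [0.5321, 0.0169, 0.1131]
tool_rot: [2.36, 2.073, 0.0]
force: [0.9, -1.1, -0.2]
grip_width: 0.0564
grasp_force: 0.0
```

Emit:
carry_out:
  offset:
    - [0,0,0]
    - [0,0,0]
  turn: [0,0]

```text
t: 1.9
tool_pos: [0.5314, 0.0163, 0.1132]
tool_rot: [-2.357, -2.076, 0.002]
force: [-1.4, -1.2, 0.4]
grip_width: 0.0561
grasp_force: 0.0
```

```bash
python3 -c "
from h import *
plan((537.5,39.5,2),82.9)"
```

```text
t 1.9 pos [531.4  16.3 113.2] psi 82.74 tilt [-0.002  0.    -1.   ] -> offset [0.0238 0.0033 0.1112] turn -0.0028
```

Emit:
carry_out:
  offset:
    - [0.024,0.003,0.0]
    - [0.024,0.003,0.04]
    - [0.024,0.003,0.07]
    - [0.024,0.003,0.09]
    - [0.024,0.003,0.1]
    - [0.024,0.003,0.106]
    - [0.024,0.003,0.109]
    - [0.024,0.003,0.11]
  turn: [0,0,0,0,0,0,0,0]

```text
t: 2.7
tool_pos: [0.5384, 0.0384, 0.0046]
tool_rot: [2.36, 2.073, 0.001]
force: [-0.2, -0.2, 0.1]
grip_width: 0.056
grasp_force: 0.0
```

Run:
```python
from h import *
plan((534.5,16,3),82.9)
p,d=read_camera("side");cv2.imwrite("pics/s1.png",cv2.resize(p[130:330,270:540,::-1],None,fx=2.9,fy=2.9,interpolation=cv2.INTER_CUBIC))
```

```text
t 2.7 pos [538.4  38.4   4.6] psi 82.58 tilt [ 0.001  0.    -1.   ] -> offset [-0.0227 -0.001   0.0016] turn -0.0056
```

View pics/s1.png

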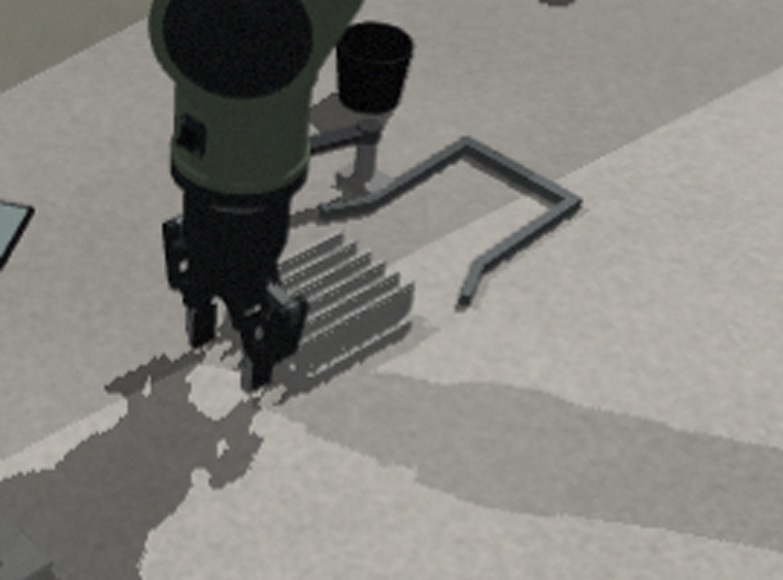

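The fingers, at crop (200,335) and (258,380), are just behind the base's +y end. I'll push gently now.

Emit:
carry_out:
  offset:
    - [-0.009,0,0.001]
    - [-0.016,-0.001,0.001]
    - [-0.02,-0.001,0.001]
    - [-0.024,-0.001,0.001]
    - [-0.03,-0.0005,0.001]
    - [-0.036,0,0.001]
    - [-0.043,0.001,0.001]
    - [-0.05,0.0015,0.001]
  turn: [-0.005,-0.005,-0.005,-0.005,-0.012,-0.018,-0.025,-0.032]

```text
t: 3.55
tool_pos: [0.5331, -0.0113, 0.0031]
tool_rot: [-2.326, -2.112, -0.001]
force: [-0.2, 4.0, 3.0]
grip_width: 0.056
grasp_force: 2.5
```

```bash
cat >> h.py <<'E'
def basefins(save=None):
    p,d=read_camera("top");P,uv=cloud("top",d)
    if save: cv2.imwrite(save,cv2.resize(p[190:310,300:500,::-1],None,fx=3.5,fy=3.5,interpolation=cv2.INTER_CUBIC))
    m=(P[:,0]>.455)&(P[:,0]<.6)&(P[:,1]>-.36)&(P[:,1]<.02)&(P[:,2]>.03)&(P[:,2]<.05)
    q=P[m]*1000;r=cv2.minAreaRect(np.float32(q[:,:2]));print("fins",m.sum(),np.round(r[0],1),np.round(r[1],1),round(r[2],1), "ymin",np.round(np.percentile(q[:,1],1),1))
    return P
E
python3 - <<'E'
from h import *
basefins("pics/t1.png")
plan((530.3,-79,3),88.6)
E
```

```text
fins 30 [ 550.1 -135.4] [43.5 23. ] 25.6 ymin -142.9
t 3.6 pos [533.  -12.9   3. ] psi 84.44 tilt [ 0.    -0.001 -1.   ] -> offset [-0.066   0.0037  0.    ] turn -0.0726
```

View pics/t1.png

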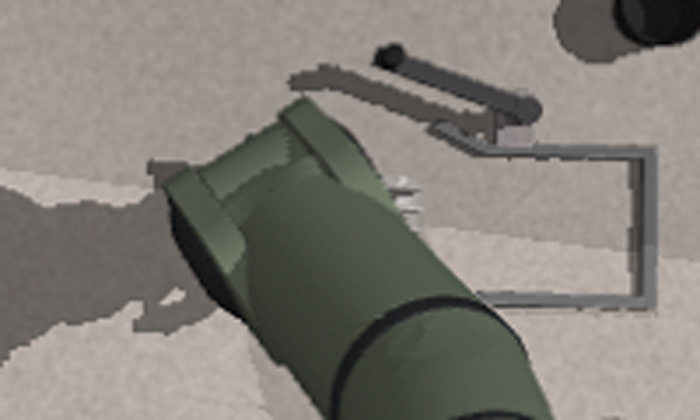

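The arm covers the base in the top view. Its front edge shows at crop (410,200), which matches the expected y of about -143 mm. I'll continue.

Emit:
carry_out:
  offset:
    - [-0.008,0.0005,0]
    - [-0.016,0.001,0]
    - [-0.024,0.0015,0]
    - [-0.032,0.002,0]
    - [-0.04,0.0025,0]
    - [-0.049,0.003,0]
    - [-0.057,0.0035,0]
    - [-0.066,0.004,0]
  turn: [-0.01,-0.02,-0.03,-0.04,-0.048,-0.056,-0.064,-0.072]

```text
t: 4.4
tool_pos: [0.5308, -0.0777, 0.003]
tool_rot: [2.248, 2.194, 0.001]
force: [0.5, 2.8, 0.1]
grip_width: 0.0558
grasp_force: 1.8
```

```bash
cat >> h.py <<'E'
def sidefins():
    p,d=read_camera("side");P,uv=cloud("side",d)
    m=(P[:,0]>.46)&(P[:,0]<.6)&(P[:,1]>-.36)&(P[:,1]<.02)&(P[:,2]>.036)&(P[:,2]<.05)
    q=P[m]*1000;r=cv2.minAreaRect(np.float32(q[:,:2]));print("sidefins",m.sum(),np.round(r[0],1),np.round(r[1],1),round(r[2],1),"pct1",np.round(np.percentile(q[:,:2],[1,99],axis=0),1).tolist())
    return p
E
python3 - <<'E'
from h import *
p=sidefins()
cv2.imwrite("pics/s2.png",cv2.resize(p[130:290,300:500,::-1],None,fx=3.5,fy=3.5,interpolation=cv2.INTER_CUBIC))
plan((532,-190,3),88.6)
E
```

```text
sidefins 356 [ 528.3 -139.4] [150.   83.7] 90.0 pct1 [[487.2, -211.5], [569.4, -66.3]]
t 4.45 pos [530.5 -79.8   2.9] psi 88.55 tilt [-0.    -0.001 -1.   ] -> offset [-0.1101  0.0043  0.    ] turn -0.0008
```

View pics/s2.png

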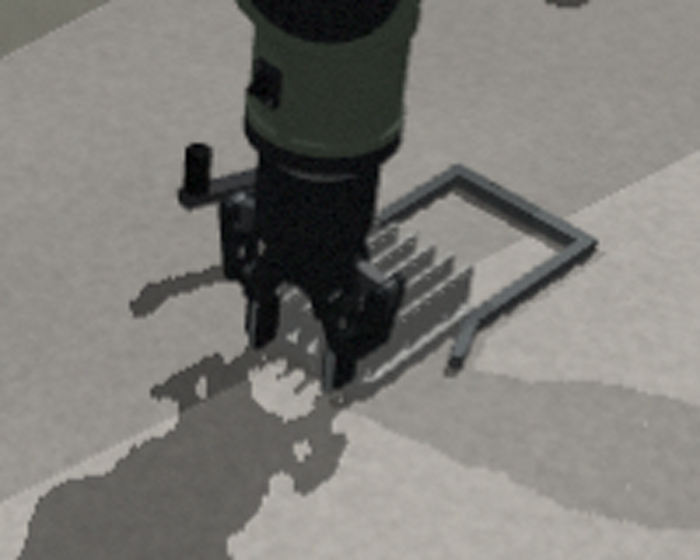

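The base is straight (crop fins 370–470) and entering the flare. I'll continue with a slight +x correction and watch the force.

Emit:
carry_out:
  offset:
    - [-0.006,0.0015,0]
    - [-0.012,0.003,0]
    - [-0.019,0.0035,0]
    - [-0.026,0.0035,0]
    - [-0.034,0.0035,0]
    - [-0.042,0.0035,0]
    - [-0.05,0.0035,0]
    - [-0.058,0.004,0]
  turn: [0,0,0,0,0,0,0,0]

```text
t: 5.25
tool_pos: [0.533, -0.136, 0.003]
tool_rot: [-2.249, -2.193, 0.0]
force: [-0.4, 3.9, 0.3]
grip_width: 0.0561
grasp_force: 1.8
```

Run:
```python
from h import *
sidefins()
plan((532,-190,3),88.6);print(state()["force"])
```

```text
sidefins 329 [ 534.6 -198.1] [147.2  93.4] 89.2 pct1 [[488.0, -268.4], [571.1, -124.9]]
t 5.3 pos [ 533.  -137.7    2.9] psi 88.48 tilt [-0.    -0.001 -1.   ] -> offset [-0.0523  0.0004 -0.    ] turn -0.0021
[0.0498367  2.41850252 0.48485509]
```

Sliding freely, with about 52 mm left.

Emit:
carry_out:
  offset:
    - [-0.008,0,0]
    - [-0.016,0,0]
    - [-0.024,0,0]
    - [-0.032,0,0]
    - [-0.038,0,0]
    - [-0.042,0,0]
    - [-0.045,0,0]
    - [-0.047,0,0]
  turn: [0,0,0,0,0,0,0,0]

```text
t: 6.1
tool_pos: [0.5319, -0.1824, 0.003]
tool_rot: [-2.249, -2.193, -0.0]
force: [-0.4, 3.4, 0.0]
grip_width: 0.056
grasp_force: 1.6
```

Emit:
carry_out:
  offset:
    - [-0.001,0,0]
    - [-0.002,0,0]
    - [-0.003,0,0]
  turn: [0,0,0]

```text
t: 6.4
tool_pos: [0.5319, -0.1851, 0.003]
tool_rot: [-2.249, -2.194, -0.0]
force: [-0.2, 3.0, -1.2]
grip_width: 0.0557
grasp_force: 1.5
```

Emit:
carry_out:
  offset:
    - [-0.001,0,0]
    - [-0.002,0,0]
  turn: [0,0]

```text
t: 6.6
tool_pos: [0.5318, -0.1873, 0.003]
tool_rot: [-2.249, -2.194, 0.0]
force: [0.3, 3.1, -1.3]
grip_width: 0.056
grasp_force: 1.4
```

Emit:
carry_out:
  offset:
    - [-0.001,0,0]
    - [-0.002,0,0]
    - [-0.003,0,0]
  turn: [0,0,0]

```text
t: 6.9
tool_pos: [0.5318, -0.1901, 0.003]
tool_rot: [-2.249, -2.193, -0.0]
force: [0.4, 7.7, -1.4]
grip_width: 0.056
grasp_force: 4.1
```

Emit:
carry_out:
  offset:
    - [-0.001,0,0]
    - [-0.002,0,0]
  turn: [0,0]

```text
t: 7.1
tool_pos: [0.5322, -0.1905, 0.003]
tool_rot: [-2.247, -2.194, -0.003]
force: [2.6, 15.7, -0.8]
grip_width: 0.0557
grasp_force: 7.9
```

Run:
```python
from h import *
sidefins();plan((532,-192,3),88.6)
```

```text
sidefins 327 [ 532.4 -250.5] [147.5  92. ] 89.7 pct1 [[487.3, -321.9], [570.5, -178.1]]
t 7.15 pos [ 532.2 -190.4    3. ] psi 88.62 tilt [ 0.001  0.002 -1.   ] -> offset [-0.0016 -0.0001 -0.    ] turn 0.0004
```

The base is home: 15.7 N at y=-190.4, exactly where predicted. I'll back off, lift and head for the cover.

Emit:
carry_out:
  offset:
    - [0.03,0,0]
    - [0.045,0,-0.03]
    - [0.06,-0.002,-0.08]
    - [0.11,-0.004,-0.13]
    - [0.16,-0.006,-0.15]
    - [0.21,-0.009,-0.15]
    - [0.26,-0.011,-0.15]
    - [0.31,-0.013,-0.15]
  turn: [0,0,0,0,0.01,0.02,0.03,0.04]
  gripper: 0.05

```text
t: 7.95
tool_pos: [0.527, 0.0962, 0.1535]
tool_rot: [2.293, 2.145, 0.001]
force: [1.2, 0.4, -0.5]
grip_width: 0.0495
grasp_force: 0.0
```

Run:
```python
from h import *
plan((523,336,150),85.6)
P=basefins("pics/t2.png")*1000
k=P[(P[:,0]>600)&(P[:,0]<700)&(P[:,1]>-250)&(P[:,1]<-100)&(P[:,2]>70)&(P[:,2]<110)];print("knob",k.mean(0),len(k))
```

```text
t 7.95 pos [527.   96.2 153.5] psi 86.18 tilt [ 0.002 -0.001 -1.   ] -> offset [ 0.239  -0.02    0.0033] turn 0.0102
fins 381 [ 530.1 -258.9] [119.6  84.1] 87.6 ymin -317.3
knob [ 657.78981281 -116.28761486   91.73969903] 41
```

View pics/t2.png

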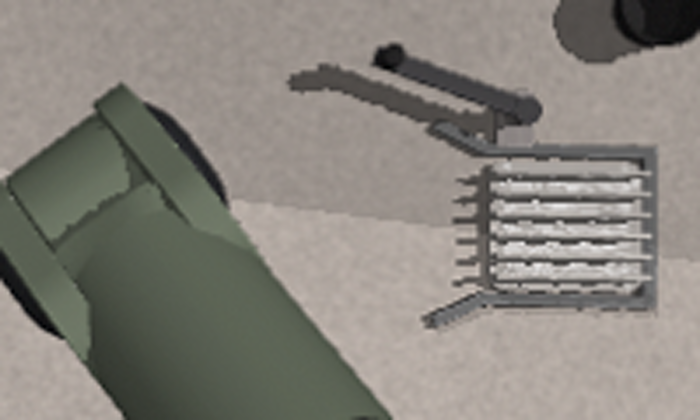

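The base sits home, with its fins at crop (490–650, 165–295) and their far end at the back stop. Measured centre is (530,-259), yaw 87.6°. Now the cover.

Emit:
carry_out:
  offset:
    - [0.05,-0.004,0]
    - [0.1,-0.008,0]
    - [0.15,-0.012,0]
    - [0.2,-0.016,0]
    - [0.23,-0.02,0]
    - [0.239,-0.02,0.02]
    - [0.239,-0.02,0.05]
    - [0.239,-0.02,0.06]
  turn: [0.01,0.01,0.01,0.01,0.01,0.01,0.01,0.01]

```text
t: 8.8
tool_pos: [0.5217, 0.3336, 0.0901]
tool_rot: [2.303, 2.137, -0.005]
force: [0.2, -0.6, 0.2]
grip_width: 0.0499
grasp_force: 0.0
```

Run:
```python
from h import *
plan((523,336,37),85.6)
P,uv=cloud("side",read_camera("side")[1]);P=P*1000
for lo,hi in((27,40),(56,70)):
  q=P[(abs(P[:,0]-523)<75)&(abs(P[:,1]-336)<80)&(P[:,2]>lo)&(P[:,2]<hi)]
  r=cv2.minAreaRect(np.float32(q[:,:2]));print(len(q),np.round(r[0],1),np.round(r[1],1),round(r[2],1))
```

```text
t 8.8 pos [521.7 333.6  90.1] psi 85.72 tilt [-0.002 -0.002 -1.   ] -> offset [0.0026 0.0012 0.0531] turn 0.0021
1883 [522.7 334.8] [122.8  96.3] 85.4
217 [523.5 336.4] [49.4 26.1] 82.7
```

Both cameras agree, so I'll descend and grip.

Emit:
carry_out:
  offset:
    - [0.0025,0.001,0.01]
    - [0.0025,0.001,0.022]
    - [0.0025,0.001,0.034]
    - [0.0025,0.001,0.044]
    - [0.0025,0.001,0.049]
    - [0.0025,0.001,0.051]
    - [0.0025,0.001,0.052]
    - [0.0025,0.001,0.052]
  turn: [0,0,0,0,0,0,0,0]

```text
t: 9.65
tool_pos: [0.5237, 0.3373, 0.0408]
tool_rot: [2.303, 2.136, 0.001]
force: [-0.1, 0.5, 0.6]
grip_width: 0.0499
grasp_force: 0.0
```

Emit:
carry_out:
  offset:
    - [0,0,0]
    - [0,0,0]
    - [0,0,0]
    - [0,0,0]
    - [0,0,0]
    - [0,0,0]
  turn: [0,0,0,0,0,0]
  gripper: 0.0
  squeeze: 60

```text
t: 10.25
tool_pos: [0.5238, 0.3373, 0.0411]
tool_rot: [2.303, 2.136, 0.001]
force: [-0.5, -1.5, 5.7]
grip_width: 0.021
grasp_force: 59.3
```

Emit:
carry_out:
  offset:
    - [0,0,-0.003]
    - [0,0,-0.008]
    - [0,0,-0.015]
    - [0,0,-0.025]
    - [0,0,-0.04]
    - [0,0,-0.055]
    - [0,0,-0.07]
    - [0,0,-0.085]
  turn: [0,0,0,0,0,0,0,0]

```text
t: 11.05
tool_pos: [0.5237, 0.3372, 0.1273]
tool_rot: [2.303, 2.136, 0.001]
force: [0.3, -0.1, -4.6]
grip_width: 0.021
grasp_force: 59.0
```

Run:
```python
from h import *
plan((531,-260,130),87.7)
P,uv=cloud("side",read_camera("side")[1]);P=P*1000
tz=state()["tool_pos"][2]*1000
q=P[(abs(P[:,0]-523)<75)&(abs(P[:,1]-336)<80)&(P[:,2]>tz-13)&(P[:,2]<tz+2)]
r=cv2.minAreaRect(np.float32(q[:,:2]));print(len(q),np.round(r[0],1),np.round(r[1],1),round(r[2],1),"z",np.percentile(q[:,2],[5,50,95]))
A=np.c_[q[:,:2]-q[:,:2].mean(0),np.ones(len(q))];print("slope",np.linalg.lstsq(A,q[:,2],rcond=None)[0])
```

```text
t 11.05 pos [523.7 337.2 127.3] psi 85.7 tilt [ 0.001  0.    -1.   ] -> offset [-0.595   0.052  -0.0029] turn -0.0349
1703 [522.4 336. ] [121.9  95.7] 85.4 z [117.00797553 118.98654028 122.57917264]
slope [-1.42527911e-03 -3.52297793e-04  1.19383328e+02]
```

The cover is held level (21 mm grip, slope about 0). I'll carry it over the base.

Emit:
carry_out:
  offset:
    - [-0.01,0,-0.01]
    - [-0.03,0.002,-0.02]
    - [-0.06,0.005,-0.025]
    - [-0.095,0.008,-0.025]
    - [-0.13,0.011,-0.025]
    - [-0.165,0.014,-0.025]
    - [-0.2,0.017,-0.025]
    - [-0.235,0.02,-0.025]
  turn: [0,0,-0.005,-0.01,-0.015,-0.02,-0.025,-0.03]

```text
t: 11.9
tool_pos: [0.5254, 0.0992, 0.1507]
tool_rot: [2.271, 2.171, -0.001]
force: [0.6, -0.2, -3.6]
grip_width: 0.0213
grasp_force: 59.4
```

Emit:
carry_out:
  offset:
    - [-0.035,0.0025,0]
    - [-0.07,0.005,0]
    - [-0.105,0.008,0]
    - [-0.14,0.01,0]
    - [-0.175,0.013,0]
    - [-0.21,0.015,0]
    - [-0.245,0.018,0]
    - [-0.27,0.02,0]
  turn: [0,0,-0.003,-0.006,-0.009,-0.012,-0.014,-0.014]

```text
t: 12.7
tool_pos: [0.5327, -0.1724, 0.1506]
tool_rot: [-2.258, -2.184, 0.002]
force: [0.5, 0.9, -5.0]
grip_width: 0.021
grasp_force: 59.4
```

Run:
```python
from h import *
plan((531,-258.8,130),88.2)
```

```text
t 12.7 pos [ 532.7 -172.4  150.6] psi 88.1 tilt [-0.001 -0.001 -1.   ] -> offset [-0.0864  0.0012  0.0207] turn -0.0018
```

Emit:
carry_out:
  offset:
    - [-0.02,0,0]
    - [-0.04,0.001,0]
    - [-0.06,0.001,0]
    - [-0.075,0.001,0.01]
    - [-0.084,0.001,0.02]
    - [-0.0864,0.001,0.03]
    - [-0.0864,0.001,0.035]
    - [-0.0864,0.001,0.035]
  turn: [-0.002,-0.002,-0.002,-0.002,-0.002,-0.002,-0.002,-0.002]

```text
t: 13.5
tool_pos: [0.5318, -0.2544, 0.1145]
tool_rot: [-2.251, -2.189, 0.0]
force: [-0.5, -0.2, -4.9]
grip_width: 0.0209
grasp_force: 59.3
```

Run:
```python
from h import *
plan((531,-258.8,90),88.2)
p,d=read_camera("side");P,uv=cloud("side",d);P=P*1000
cv2.imwrite("pics/s3.png",cv2.resize(p[110:270,320:520,::-1],None,fx=3.5,fy=3.5,interpolation=cv2.INTER_CUBIC))
tz=state()["tool_pos"][2]*1000
q=P[(abs(P[:,0]-530)<75)&(abs(P[:,1]+260)<80)&(P[:,2]>tz-14)&(P[:,2]<tz-3)]
r=cv2.minAreaRect(np.float32(q[:,:2]));print(len(q),np.round(r[0],1),np.round(r[1],1),round(r[2],1))
```

```text
t 13.5 pos [ 531.8 -254.4  114.5] psi 88.41 tilt [-0.001  0.001 -1.   ] -> offset [-0.0044 -0.0006  0.0245] turn 0.0036
899 [ 530.3 -255.4] [ 96.  124.9] 0.1
```

View pics/s3.png

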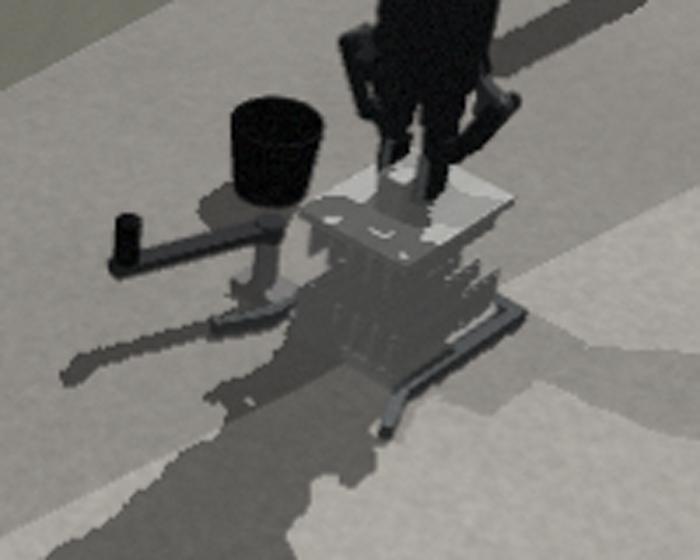

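The cover hangs level over the base (crop 300–515, 165–265), and x and yaw line up. I'll fix y by -4 mm and lower it slowly.

Emit:
carry_out:
  offset:
    - [-0.0044,-0.0006,0.005]
    - [-0.0044,-0.0006,0.012]
    - [-0.0044,-0.0006,0.018]
    - [-0.0044,-0.0006,0.023]
    - [-0.0044,-0.0006,0.028]
    - [-0.0044,-0.0006,0.032]
    - [-0.0044,-0.0006,0.036]
    - [-0.0044,-0.0006,0.04]
  turn: [0.003,0.003,0.003,0.003,0.003,0.003,0.003,0.003]

```text
t: 14.35
tool_pos: [0.5314, -0.2601, 0.0753]
tool_rot: [2.257, 2.186, 0.0]
force: [0.4, -0.4, -4.8]
grip_width: 0.0205
grasp_force: 59.3
```

Run:
```python
from h import *
plan((531,-258.8,58),88.2)
```

```text
t 14.35 pos [ 531.4 -260.1   75.3] psi 88.17 tilt [ 0. -0. -1.] -> offset [ 0.0013 -0.0004  0.0173] turn -0.0006
```

The fin tips are below the base's fin tops with no contact force, so the fins are interlaced. I'll lower it the rest of the way.

Emit:
carry_out:
  offset:
    - [0.001,0,0.004]
    - [0.001,0,0.008]
    - [0.001,0,0.011]
    - [0.001,0,0.013]
    - [0.001,0,0.0145]
    - [0.001,0,0.0155]
    - [0.001,0,0.0165]
    - [0.001,0,0.0165]
  turn: [0,0,0,0,0,0,0,0]

```text
t: 15.15
tool_pos: [0.5314, -0.2591, 0.059]
tool_rot: [-2.257, -2.185, 0.0]
force: [0.7, 0.1, -4.0]
grip_width: 0.0208
grasp_force: 59.3
```

Emit:
carry_out:
  offset:
    - [0,0,0.0005]
    - [0,0,0.001]
  turn: [0,0]

```text
t: 15.35
tool_pos: [0.5314, -0.2591, 0.0582]
tool_rot: [2.257, 2.185, 0.0]
force: [0.3, -0.7, -3.0]
grip_width: 0.0207
grasp_force: 59.6
```

Emit:
carry_out:
  offset:
    - [0,0,0.0005]
    - [0,0,0.001]
    - [0,0,0.001]
  turn: [0,0,0]

```text
t: 15.65
tool_pos: [0.5315, -0.2591, 0.058]
tool_rot: [2.257, 2.185, -0.0]
force: [-5.3, 1.0, 14.5]
grip_width: 0.021
grasp_force: 61.8
```

The plate has landed at TCP z=58 as predicted. I'll ease off, release and rise.

Emit:
carry_out:
  offset:
    - [0,0,-0.0006]
    - [0,0,-0.0006]
  turn: [0,0]

```text
t: 15.85
tool_pos: [0.5315, -0.2591, 0.058]
tool_rot: [2.257, 2.185, 0.0]
force: [-2.5, 0.7, 6.1]
grip_width: 0.0206
grasp_force: 60.9
```

Emit:
carry_out:
  offset:
    - [0,0,0]
    - [0,0,0]
    - [0,0,0]
    - [0,0,0]
    - [0,0,-0.01]
    - [0,0,-0.03]
    - [0,0,-0.06]
    - [0,0,-0.1]
  turn: [0,0,0,0,0,0,0,0]
  gripper: 0.05

```text
t: 16.65
tool_pos: [0.5307, -0.2586, 0.1585]
tool_rot: [-2.255, -2.185, 0.001]
force: [0.7, -1.3, -0.9]
grip_width: 0.05
grasp_force: 0.0
```

Emit:
carry_out:
  offset:
    - [0.05,0,-0.02]
    - [0.1,0,-0.02]
    - [0.15,0,-0.02]
    - [0.2,0,-0.02]
    - [0.25,0,-0.02]
    - [0.28,0,-0.02]
    - [0.28,0,-0.02]
  turn: [0,0,0,0,0,0,0]
  gripper: 0.0

```text
t: 17.35
tool_pos: [0.5404, 0.0262, 0.1788]
tool_rot: [-2.249, -2.193, -0.004]
force: [0.6, -1.6, 0.4]
grip_width: 0.0002
grasp_force: 0.0
```

Run:
```python
from h import *
plan((570,-80,200),88.2)
p,d=read_camera("top");P,uv=cloud("top",d);P=P*1000
cv2.imwrite("pics/t3.png",cv2.resize(p[190:310,300:500,::-1],None,fx=3.5,fy=3.5,interpolation=cv2.INTER_CUBIC))
def f(n,lo,hi,P=P):
  q=P[(abs(P[:,0]-530)<70)&(abs(P[:,1]+260)<80)&(P[:,2]>lo)&(P[:,2]<hi)]
  r=cv2.minAreaRect(np.float32(q[:,:2]));print(n,len(q),np.round(r[0],1),np.round(r[1],1),round(r[2],1),np.round(np.median(q[:,2]),1),"slope",np.linalg.lstsq(np.c_[q[:,:2],np.ones(len(q))],q[:,2],rcond=None)[0][:2])
f("plate",44,56);f("block",74,88)
k=P[(P[:,0]>600)&(P[:,0]<700)&(P[:,1]>-250)&(P[:,1]<-100)&(P[:,2]>70)&(P[:,2]<110)];print("knob",k.mean(0),len(k))
```

```text
t 17.35 pos [540.4  26.2 178.8] psi 88.55 tilt [ 0.001  0.002 -1.   ] -> offset [-0.1054  0.0324 -0.0214] turn 0.0061
plate 1262 [ 529.4 -259.2] [121.6  91.4] 88.7 49.5 slope [ 0.00050626 -0.00138655]
block 137 [ 529.6 -258.3] [48.5 18.7] 88.9 79.7 slope [-0.02387104  0.00533457]
knob [ 656.27812193 -120.93953891   90.04347162] 44
```

View pics/t3.png

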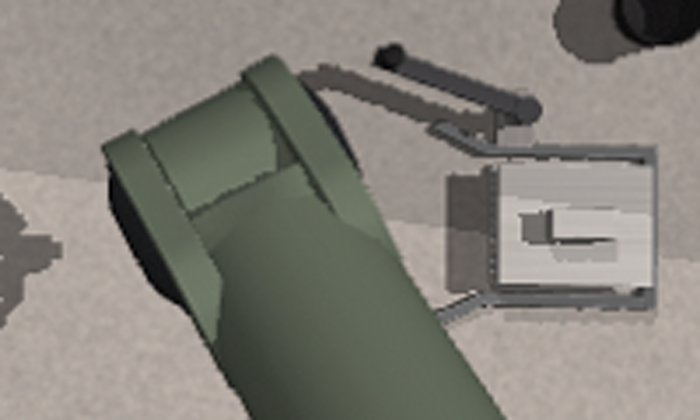

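The cover is seated: plate top at 49.5 mm, level, centre (529.4,-259.2) against the base's (530.1,-258.9). The picture shows it even in the cradle (crop 500–655, 165–290). Next I'll take the closed fingers behind the knob.

Emit:
carry_out:
  offset:
    - [-0.02,0.04,0]
    - [-0.045,0.085,0]
    - [-0.08,0.125,0]
    - [-0.12,0.155,0.01]
    - [-0.153,0.155,0.03]
    - [-0.153,0.155,0.06]
    - [-0.153,0.155,0.09]
    - [-0.153,0.155,0.107]
  turn: [0,0,0,0,0,0,0,0]

```text
t: 18.2
tool_pos: [0.6891, -0.1388, 0.0686]
tool_rot: [-2.257, -2.183, 0.003]
force: [0.7, -0.0, 0.2]
grip_width: -0.0003
grasp_force: 0.0
```

```bash
cat > arc.py <<'E'
from h import *
import sys
piv=np.array([616.3,-220.5])
s=state();T=R.from_rotvec(s["tool_rot"]).as_matrix();p=np.array(s["tool_pos"])*1000
print(np.round(p,1),s["force"].round(1),"alpha",np.degrees(np.arctan2(*(p[:2]-piv)[::-1])).round(1),np.hypot(*(p[:2]-piv)).round(1), s["joint_positions"].round(2))
for a in map(float,sys.argv[1:]):
    q=np.r_[piv+113*np.array([np.cos(np.radians(a)),np.sin(np.radians(a))]),72]
    print(a,np.round(T.T@(q-p)/1000,4).tolist())
k=cloud("top",read_camera("top")[1])[0]*1000
E
python3 arc.py 55 60 65 70 75 80 85 90
```

```text
[ 689.1 -138.8   68.6] [ 0.7 -0.   0.2] alpha 48.3 109.4 [ 0.39  0.86 -0.46  1.46  0.44  0.92 -0.24]
55.0 [0.0106, -0.0083, -0.0034]
60.0 [0.0156, -0.0168, -0.0034]
65.0 [0.0199, -0.0257, -0.0034]
70.0 [0.0234, -0.0349, -0.0033]
75.0 [0.026, -0.0444, -0.0033]
80.0 [0.0278, -0.0541, -0.0033]
85.0 [0.0288, -0.0639, -0.0033]
90.0 [0.0289, -0.0738, -0.0032]
```

Emit:
carry_out:
  offset:
    - [0.0106,-0.008,-0.003]
    - [0.0156,-0.017,-0.003]
    - [0.02,-0.026,-0.003]
    - [0.0234,-0.035,-0.003]
    - [0.026,-0.044,-0.003]
    - [0.028,-0.054,-0.003]
    - [0.029,-0.064,-0.003]
    - [0.029,-0.074,-0.003]
  turn: [0,0,0,0,0,0,0,0]

```text
t: 19.05
tool_pos: [0.6164, -0.1057, 0.0737]
tool_rot: [2.257, 2.186, -0.0]
force: [1.6, 0.3, 0.2]
grip_width: 0.0001
grasp_force: 0.4
```

```bash
cat >> arc.py <<'E'
for n in ("side","top"):
    q=cloud(n,read_camera(n)[1])[0]*1000
    m=q[(np.hypot(*(q[:,:2]-piv).T)<108)&(np.hypot(*(q[:,:2]-piv).T)>20)&(q[:,2]>56)&(q[:,2]<66)&~((abs(q[:,0]-530)<16)&(q[:,1]<-228))]
    v=m[:,:2]-piv;an=np.degrees(np.arctan2(v[:,1],v[:,0]));print(n,"bar angle",np.median(an) if len(an) else None,len(an))
E
python3 arc.py 95 100 105 110 115 120 125 130
```

```text
[ 616.4 -105.7   73.7] [1.6 0.3 0.2] alpha 89.9 114.8 [ 0.39  0.75 -0.47  1.7   0.45  0.8  -0.32]
95.0 [-0.0026, -0.0099, 0.0017]
100.0 [-0.0042, -0.0196, 0.0017]
105.0 [-0.0066, -0.0292, 0.0017]
110.0 [-0.0099, -0.0385, 0.0017]
115.0 [-0.0139, -0.0475, 0.0017]
120.0 [-0.0188, -0.0561, 0.0017]
125.0 [-0.0243, -0.0642, 0.0017]
130.0 [-0.0306, -0.0718, 0.0017]
side bar angle 104.86374497643365 144
top bar angle -53.52272925133482 10
```

The bar is following (about 105°, with the tool at 90°). Continuing.

Emit:
carry_out:
  offset:
    - [-0.0026,-0.01,0.001]
    - [-0.004,-0.0195,0.001]
    - [-0.0066,-0.029,0.001]
    - [-0.01,-0.0385,0.001]
    - [-0.014,-0.0475,0.001]
    - [-0.019,-0.056,0.001]
    - [-0.024,-0.064,0.001]
    - [-0.0306,-0.072,0.001]
  turn: [0,0,0,0,0,0,0,0]

```text
t: 20.0
tool_pos: [0.5438, -0.1344, 0.0727]
tool_rot: [2.257, 2.186, 0.0]
force: [1.5, 0.0, 0.4]
grip_width: 0.0001
grasp_force: 0.4
```

```bash
python3 arc.py 135 140 145 150 155 158 161 164 167
```

```text
[ 543.8 -134.4   72.7] [1.5 0.  0.4] alpha 130.1 112.6 [ 0.47  0.68 -0.47  1.87  0.46  0.7  -0.3 ]
135.0 [-0.0064, -0.0072, 0.0007]
140.0 [-0.0139, -0.0136, 0.0007]
145.0 [-0.0219, -0.0194, 0.0007]
150.0 [-0.0304, -0.0244, 0.0007]
155.0 [-0.0393, -0.0287, 0.0007]
158.0 [-0.0448, -0.0308, 0.0007]
161.0 [-0.0504, -0.0327, 0.0007]
164.0 [-0.0561, -0.0343, 0.0007]
167.0 [-0.0618, -0.0356, 0.0007]
side bar angle 138.91605910419537 5
top bar angle -52.95586405351028 11
```

Emit:
carry_out:
  offset:
    - [-0.0064,-0.007,0]
    - [-0.014,-0.0136,0]
    - [-0.022,-0.0194,0]
    - [-0.03,-0.0244,0]
    - [-0.038,-0.028,0]
    - [-0.045,-0.031,0]
    - [-0.05,-0.0325,0]
    - [-0.054,-0.0335,0]
  turn: [0,0,0,0,0,0,0,0]

```text
t: 20.95
tool_pos: [0.5091, -0.1874, 0.0727]
tool_rot: [-2.257, -2.185, -0.0]
force: [0.2, 0.9, 0.1]
grip_width: -0.0002
grasp_force: 0.3
```

```bash
python3 arc.py 164 165 166 167 168 169 170
```

```text
[ 509.1 -187.4   72.7] [0.2 0.9 0.1] alpha 162.8 112.2 [ 0.59  0.66 -0.48  1.92  0.46  0.67 -0.21]
164.0 [-0.002, -0.0013, 0.0007]
165.0 [-0.0039, -0.0018, 0.0007]
166.0 [-0.0058, -0.0022, 0.0007]
167.0 [-0.0078, -0.0026, 0.0007]
168.0 [-0.0097, -0.003, 0.0007]
169.0 [-0.0117, -0.0033, 0.0007]
170.0 [-0.0136, -0.0036, 0.0007]
side bar angle 168.1598166190348 144
top bar angle -47.250663006224 60
```

Emit:
carry_out:
  offset:
    - [-0.002,-0.001,0]
    - [-0.004,-0.002,0]
    - [-0.006,-0.002,0]
    - [-0.008,-0.0025,0]
  turn: [0,0,0,0]

```text
t: 21.5
tool_pos: [0.5064, -0.1949, 0.0727]
tool_rot: [-2.257, -2.186, -0.0]
force: [0.3, 0.9, 0.5]
grip_width: 0.0001
grasp_force: 0.3
```

Emit:
carry_out:
  offset:
    - [-0.0015,0,0]
    - [-0.003,0,0]
  turn: [0,0]

```text
t: 21.7
tool_pos: [0.5062, -0.1979, 0.0727]
tool_rot: [-2.257, -2.185, 0.0]
force: [-0.9, 0.5, -1.1]
grip_width: 0.0002
grasp_force: 0.3
```

Emit:
carry_out:
  offset:
    - [-0.0015,0,0]
    - [-0.003,0,0]
  turn: [0,0]

```text
t: 21.9
tool_pos: [0.5062, -0.1989, 0.0726]
tool_rot: [-2.254, -2.186, -0.002]
force: [-3.1, 18.1, 3.6]
grip_width: 0.0
grasp_force: 9.3
```

Emit:
carry_out:
  offset:
    - [-0.0015,0,0]
    - [-0.002,0,0]
  turn: [0,0]

```text
t: 22.1
tool_pos: [0.5062, -0.199, 0.0726]
tool_rot: [-2.251, -2.186, -0.004]
force: [-3.9, 25.0, 6.1]
grip_width: 0.0002
grasp_force: 12.6
```

```bash
python3 arc.py 168
```

```text
[ 506.2 -199.    72.6] [-3.9 25.   6.1] alpha 169.0 112.1 [ 0.61  0.66 -0.48  1.91  0.46  0.68 -0.17]
168.0 [0.002, -0.0005, 0.0006]
side bar angle 169.1421302269788 157
top bar angle -51.42362628309783 64
```

The bar is at its hard stop (25 N), with the knob where the shut angle predicts. I'll back away and check.

Emit:
carry_out:
  offset:
    - [0.01,0,0]
    - [0.04,0,0]
    - [0.06,0,-0.03]
    - [0.1,0,-0.08]
    - [0.15,0,-0.12]
    - [0.2,0,-0.12]
    - [0.25,0,-0.12]
    - [0.3,0,-0.12]
  turn: [0,0,0,0,0,0,0,0]

```text
t: 23.05
tool_pos: [0.5153, 0.0759, 0.1931]
tool_rot: [2.257, 2.183, 0.002]
force: [2.5, 0.1, -0.1]
grip_width: 0.0
grasp_force: 0.0
```

Run:
```python
from h import *
p,d=read_camera("top");P=cloud("top",d)[0]*1000
cv2.imwrite("pics/t4.png",cv2.resize(p[150:310,300:510,::-1],None,fx=3.5,fy=3.5,interpolation=cv2.INTER_CUBIC))
q=P[(abs(P[:,0]-530)<70)&(P[:,1]<-240)&(P[:,1]>-340)&(P[:,2]>44)&(P[:,2]<56)]
print("plate z",np.median(q[:,2]),np.percentile(q[:,:2],[1,99],axis=0))
k=P[(abs(P[:,0]-503)<30)&(abs(P[:,1]+217)<25)&(P[:,2]>86)&(P[:,2]<105)];k=k.mean(0);piv=np.array([616.3,-220.5])
print("knob",k,"angle",np.degrees(np.arctan2(*(k[:2]-piv)[::-1])),state()["force"])
```

```text
plate z 49.640989697776085 [[ 482.94582134 -318.70777218]
 [ 574.61228841 -240.81083697]]
knob [ 504.74994194 -216.41239071   95.24145171] angle 177.90140836547604 [-4.2238085  12.54831014 -0.45430679]
```

View pics/t4.png

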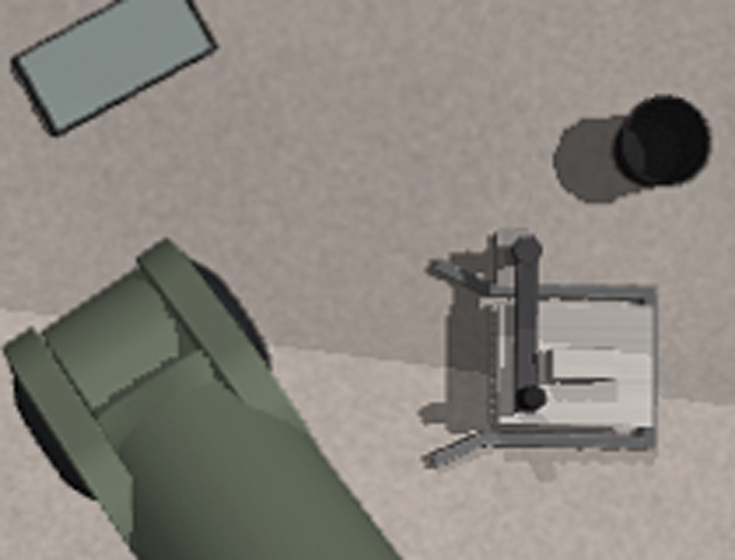

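The bar lies straight across the seated cover, with the knob at crop (530,398) and an angle of 177.9° against 178.3° for shut. The phone and cup are undisturbed. I'll let the arm settle and hand in.

Emit:
carry_out:
  offset:
    - [0,0,0]
    - [0,0,0]
    - [0,0,0]
    - [0,0,0]
  turn: [0,0,0,0]

```text
t: 23.5
tool_pos: [0.5151, 0.0731, 0.192]
tool_rot: [2.259, 2.183, -0.001]
force: [0.5, 0.6, 0.2]
grip_width: -0.0002
grasp_force: 0.0
```

```bash
python3 -c "
from rig import *
print(sign_off())"
```

```text
the job is handed in; nothing more can be done
None
```

I handed the job in at about 23.5 s, and the judge gave no verdict: my last measurements have the base home, the cover seated flat and released, and the bar shut, with the arm clear; the phone and cup looked unmoved, but I did not re-check the screwdriver.

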